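# Wedge the narrow board tight in the sanding tray and keep the wedge pushed home

## Task

Get the narrower board ready for the sander: take the loose wooden wedge and slide it, nose first, flat along the tray into that board's lane from the lane's wide end - the only gap that will take it - until the board is pressed flush along its straight fence, tight between fence, wedge and sloping cleat. Finish while still holding the wedge pushed home, without letting go, so that nothing works loose; leave the wider board and the other things on the bench where they are.

Things in the scene. Friction and masses are not known exactly. Their poses are not given: they have to be found in the camera images.
- tray: fixed plywood tray, 262 (x) x 166 (y) x 18 mm high, yaw within 0.15; origin: centre of its underside on the bench. Two tapering lanes along its y, 150 mm long (y -75 to +75). Each has a straight fence on its +x side (face at x = -20 mm, near lane; +106 mm, far lane) and a sloping cleat on its -x side. Strips are 20 mm high, tops 38 mm over the bench
- near_fence: straight strip 20 x 150 x 20 mm on the tray at the +x side of the near lane; origin under its middle (18 mm over the bench), face towards the board 10 mm to -x, parallel to the tray's y. A stop at its +y end (face at tray y = +60 mm, reaching 36 mm out from the fence) keeps the board from sliding out
- far_fence: the same strip at the +x side of the far lane; its stop is at its -y end (face at tray y = -60 mm)
- near_cleat: strip 24 x 150 x 20 mm on the tray at the -x side of the near lane, 6.97 degrees (slope 0.1222) askew to the fence; origin under its middle, face towards the lane 12 mm to its own +x, its y along that face. Clear width cleat to fence: 82 mm at the wide end (tray y = -75), 63.7 mm at the narrow end (y = +75): a wedge goes in towards +y
- far_cleat: the same strip at the -x side of the far lane, sloping the other way: 82 mm wide at tray y = +75, 63.7 mm at y = -75: a wedge goes in towards -y
- narrow_board: loose pine board 40 (x) x 130 (y) x 27 mm thick, about 80 g, in one of the lanes, 2 to 5 mm off the fence, slightly askew. Origin: middle of its lower edge on the fence side; it lies from x = -40 mm to 0. When flush its origin is 10 mm to -x of the fence's origin and the gap from it to the cleat is 42 mm at the wide end, 23.7 mm at the narrow end
- wide_board: loose pine board 62 (x) x 130 (y) x 27 mm thick in the other lane, where the gap to the cleat (at most 20 mm) is too small for the wedge; origin like the narrow board's. Leave it alone
- wedge: loose hardwood wedge, 22 mm thick, 175 mm long, 110 g, flat on the bench left or right of the tray. Origin: underside of the middle of its square tail, 60 mm long (y) x 42 mm wide (x): grip that across x. From the tail (y = 30) both sides taper 3.48 degrees to a nose 28 mm wide at y = 145. It grips by friction: 10 to 20 N of push makes it tight and it does not spring back
- wedge_nose (a point): middle of the nose's end face, at the level of the wedge's underside. With the board flush the wedge is tight when this is about 115 mm past the wide end, the tail still sticking out; the face on the board is then parallel to the fence, so the wedge's y is 3.48 degrees off the tray's y
- sanding_block: loose cork sanding block 62 x 115 x 30 mm on the bench at the other side of the tray; origin under its centre. To be left alone
- tape_measure: loose tape measure 40 x 72 x 66 mm standing beyond the tray; origin under its centre. To be left alone
Things that resemble listed ones, but are neither listed nor needed, are in the scene too. What is shaped like the narrow_board but purple or turquoise is not meant.

How it is judged:
By the outcome, as a careful person would: the job done as asked, in the order asked, and still so for the second after the job is handed in, while the arm keeps its last pose, push and grip.
It also fails if it takes over 42 s, if anything falls off the work surface, if the arm or the gripper's body presses on something with over 40 N, if the wrist force passes 120 N, or if a joint passes its speed limit or range.

## Robot

A 6-joint arm with a two-finger parallel gripper is mounted at the origin on the work surface. World frame = base frame: x ahead of the robot, y to its left, z up, the work surface at z = 0. Lengths are in m, angles in rad, forces in N, time in s.
With the tool pointing down it reaches from about 0.325 to 0.85 m from the base axis. Payload 4.4 kg.
Tool frame: the origin (TCP) lies at the very end of the fingers, on their centre line; the grasp point (between the pads) lies 19 mm behind it; z points along the fingers, y is the line along which they close (so a half turn about z gives the same grasp; the last joint's range is limited). The gripper opens to 94 mm and grips with 3 to 60 N. Pads are 16 mm wide; open, the fingers measure 119 mm over their backs; the gripper's body (75 mm by 177 mm) begins 78 mm behind the grasp point.
Start: joints at [-1.375, 0.207, 1.542, -0, 1.393, -0.15], TCP at [0.195, -0.541, 0.205] pointing down, gripper open.
Joint ranges: [-2.73, 2.73], [-0.86, 2.22], [0.23, 2.46], [-1.11, 4.25], [0.08, 2.63], [-2.82, 2.82]. Speed limits (rad/s): [2.79, 2.79, 3.14, 3.14, 3.14, 3.14].

## Interface

Orientations are given as a unit quaternion [x, y, z, w].
In Python, from workcell import env, read_state, eyes, nets gives the robot as it stands. Calls block until the motion is done:
- env.move_to(position, orientation): joint-space move of the TCP to a pose.
- env.movel(position, vel=0.15, ori=None, contact_N=None): straight line of the TCP; ori=None keeps the orientation; vel is the mean speed in m/s. With contact_N (N) it stops when the force on the tool has changed by that much, and returns True; else False.
- env.move_joints(angles): joint-space move.
- env.open_gripper() and env.close_gripper(grasp_force=None): open the fingers fully, or close them until they stop; grasp_force is the grip in N (None keeps the last).
- env.pause(seconds).
- env.inverse_kinematics(position, orientation): joint angles nearest the present ones, or None.
- read_state(): the state.
- eyes.snapshot(name): name is "scene" or "side" or "wrist"; returns (picture, depth): 480x640x3 uint8, blue, green, red; 480x640 float32, m along the optical axis (not along the pixel's ray), 0 where there is no reading.
- eyes.camera_model(name): a dict with "mtx" (3x3 intrinsics, pixels), "R" (3x3) and "t" (3): a world point X has camera coordinates R X + t. Camera axes: x right, y down, z forward; pixel columns grow to the right and rows downward; lengths in m; the calibration is good to about 2 mm. A picture is of the moment at which its call begins: read the wrist's pose just before it. camera_model takes no time and is no camera call; for the wrist camera it gives the pose at the moment of the call.
A pose or a line that the arm cannot do raises env.PlanningError and nothing moves.
- env.sign_off(): hands the job in; it is judged then, once.
Trained networks look in the newest picture that a camera, given by its name, has taken for a name from the list of things; names that differ only in an ending like _2 or _b are one class to them, and where a whole thing is asked for, a point or a joint stands for the part that bears it (a point fixed in the world has none). Each returns a list of dicts, best first, with "confidence" (0 to 1); they miss things now and then, are a little off and sometimes report something else, mostly with a low value. They report only what shows in the picture. A call takes as long as a camera call. They do not tell look-alikes from the thing itself.
- nets.masks_of(name, camera): "pixels" (480x640 bool, what is visible of it) and "uv" ([column, row] in pixels, amid what is visible of it).
The state is a dict: "clock": time; "joint_pos": joint angles; "qvel": joint speeds; "tau": joint torques, N m; "tool_pos": TCP position; "tool_rot": TCP orientation; "ft_force": force on the tool from outside, world axes, zero at the start; "torque": the same for the moment, N m; "grip_width": finger opening in m; "grip_force": force on a finger pad.
Only numpy, scipy, OpenCV 4.12 (cv2) and the standard library are available. Lean on these libraries where they do the work, as an engineer would, in place of code of your own. Each camera call takes 0.05 s, during which the arm holds its last target. There are 200 camera calls.

## Working session

There is one attempt and no reset: what is moved stays moved. The work goes in short steps, each a Python script; the robot and the scene stay as the last script left them, time stands still between calls to the robot, and variables do not carry over. Pictures are saved under pics/ and viewed, at most 10 in all, crops included, and the job is handed in when it is done.

```bash
ls; mkdir -p pics
python3 - <<'E'
from workcell import env, read_state, eyes, nets
import cv2, numpy as np
for n in("scene","side"):
    p,d=eyes.snapshot(n); cv2.imwrite(f"pics/{n}0.png",p); np.save(f"{n}0.npy",d)
    m=eyes.camera_model(n); C=-m["R"].T@m["t"]; print(n,C, m["mtx"][0,0])
    for k in ["wedge","narrow_board","wide_board","near_fence","far_fence","near_cleat","tray"]:
        for r in nets.masks_of(k,n)[:3]:
            print(k,round(r["confidence"],2),np.round(r["uv"]),r["pixels"].sum())
s=read_state();print(s["clock"],s["tool_rot"],s["grip_width"])
E
```

```text
pics
scene [1.27289685 0.45022811 1.44417576] 606.1073767729192
wedge 0.7 [250. 152.] 784
narrow_board 0.95 [240. 265.] 879
narrow_board 0.94 [340. 267.] 755
narrow_board 0.91 [397. 340.] 996
wide_board 0.61 [365. 230.] 1055
wide_board 0.16 [339. 268.] 786
far_fence 0.63 [328. 273.] 615
far_fence 0.29 [356. 252.] 3455
near_cleat 0.78 [373. 212.] 429
near_cleat 0.48 [366. 227.] 1016
tray 0.74 [354. 253.] 3342
tray 0.65 [364. 233.] 1175
side [ 0.31243693 -0.80528011  0.84610556] 523.5384911852212
wedge 0.8 [330. 424.] 2844
narrow_board 0.93 [310. 165.] 737
narrow_board 0.91 [359. 191.] 864
narrow_board 0.68 [316. 221.] 909
wide_board 0.64 [263. 240.] 1499
near_fence 0.7 [281. 238.] 508
far_fence 0.86 [334. 223.] 499
far_fence 0.7 [295. 234.] 720
near_cleat 0.98 [239. 248.] 682
tray 0.96 [287. 241.] 4749
tray 0.57 [260. 241.] 1635
0.8 [ 9.85003611e-01  1.72533723e-01 -2.13054927e-05  4.31662819e-06] 0.094084492855954
```

View pics/scene0.png

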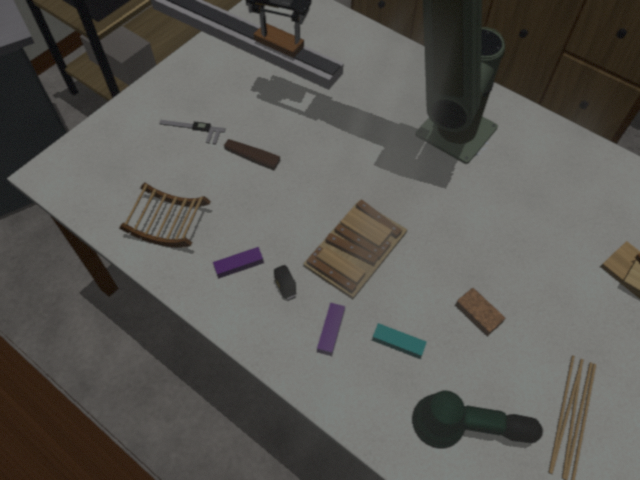

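View pics/side0.png

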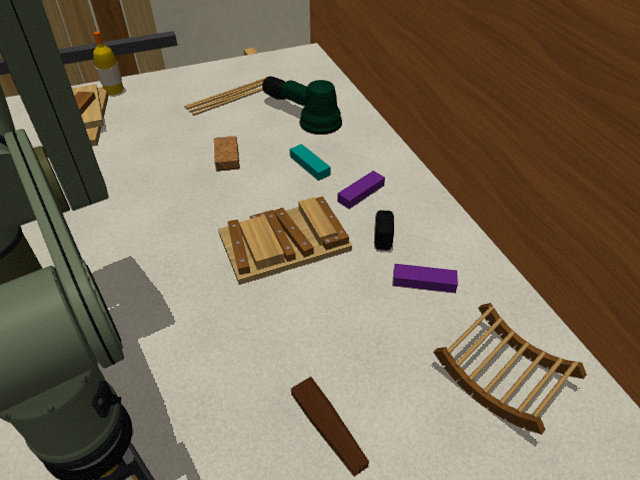

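The narrow board lies in the far lane (side ≈(320,221)) and the wide one in the near lane (≈(262,240)). The wedge is at side (330,425), right of the tray, with its wide end towards (358,468) or (305,385), still to be decided. The sanding block is at the left of the tray (227,153).

```bash
cat > h.py <<'E'
from workcell import env, read_state, eyes, nets
import cv2, numpy as np
from scipy.spatial.transform import Rotation as Ro
from scipy.optimize import least_squares, minimize
def cloud(d,m):
    v,u=np.mgrid[:480,:640]; K=m["mtx"]
    c=np.stack([(u-K[0,2])/K[0,0]*d,(v-K[1,2])/K[1,1]*d,d],-1)
    return (c-m["t"])@m["R"]          # 480x640x3 world
def wedgefit(P):
    """P: Nx2 top-face points -> origin, nose dir yaw (angle of wedge +y axis)"""
    c=cv2.minAreaRect(P.astype(np.float32)*1000); b=cv2.boxPoints(c)/1000
    e=[b[1]-b[0],b[2]-b[1]]; L=max(e,key=np.linalg.norm); a=L/np.linalg.norm(L)
    n=np.array([-a[1],a[0]]); s=(P-P.mean(0))@a; t=(P-P.mean(0))@n
    w=lambda k:np.ptp(np.percentile(t[k],[2,98]))
    lo,hi=w(s<s.min()+.03),w(s>s.max()-.03)
    if lo<hi: a=-a; s=-s; n=-n; t=-t
    mid=P.mean(0)+n*(t.max()+t.min())/2*0
    tail=s<s.min()+.055; nose=s>s.max()-.03
    mm=lambda k:(np.percentile(t[k],2)+np.percentile(t[k],98))/2
    A=P.mean(0)+a*(s.min()+.0275)+n*mm(tail); B=P.mean(0)+a*(s.max()-.015)+n*mm(nose)
    d=(B-A)/np.linalg.norm(B-A)
    ctr=P.mean(0)+a*(s.max()+s.min())/2; org=A+d*((ctr-A)@d-57.5e-3)
    return org,d,(lo,hi,np.ptp(s))
def Rdown(closing):   # tool z down, y along closing (2d)
    y=np.array([*closing,0]);y/=np.linalg.norm(y);z=np.array([0,0,-1.]);x=np.cross(y,z)
    return Ro.from_matrix(np.stack([x,y,z],1)).as_quat()
# tray height model
def H(x,y,by=None):
    h=np.where((abs(x)<131)&(abs(y)<83),18.,0.); iny=abs(y)<75
    for f,s in((-20,1),(106,-1)):
        h=np.where((x>f)&(x<f+20)&iny,38,h)
        face=f-(72.85-s*.1222*y)
        h=np.where((x<face)&(x>face-24.2)&iny,38,h)
        h=np.where((x>f-36)&(x<f)&(s*y>60)&(s*y<75),38,h)
    return h
def trayfit(P,x0):
    Q=P*1000
    def cost(q,c=15):
        ca,sa=np.cos(q[2]),np.sin(q[2]); X=Q[:,0]-q[0];Y=Q[:,1]-q[1]
        r=np.abs(H(ca*X+sa*Y,-sa*X+ca*Y)-Q[:,2]); return np.minimum(r,c).mean()
    best=min(((cost(np.array([x0[0]+i,x0[1]+j,k])),x0[0]+i,x0[1]+j,k) for i in range(-24,25,6) for j in range(-24,25,6) for k in np.arange(-.15,.16,.05)))
    q=np.array(best[1:])
    r=minimize(cost,q,method="Nelder-Mead",options=dict(initial_simplex=q+np.array([[0,0,0],[6,0,0],[0,6,0],[0,0,.05]]),xatol=.01,fatol=1e-4))
    return r.x,r.fun
E
python3 - <<'E'
from h import *
d=np.load("side0.npy");m=eyes.camera_model("side");W=cloud(d,m)
eyes.snapshot("side")
k=nets.masks_of("wedge","side")[0]["pixels"]; P=W[k]; P=P[(P[:,2]>.017)&(P[:,2]<.027)]
print("wedge",wedgefit(P[:,:2]),len(P))
print("bench z",np.median(W[300:330,330:400,2]))
mt=nets.masks_of("tray","side")[0]["pixels"];c=W[mt].mean(0);print(c)
sel=(abs(W[...,0]-c[0])<.19)&(abs(W[...,1]-c[1])<.14)&(W[...,2]>-.01)&(W[...,2]<.06)&(d>0)
print("tray",trayfit(W[sel],c*1000))
for n in("sanding_block","tape_measure"):
    for r in nets.masks_of(n,"side")[:1]: print(n,r["confidence"],W[r["pixels"]].mean(0))
w=eyes.camera_model("wrist");s=read_state()
Rt=Ro.from_quat(s["tool_rot"]).as_matrix()
print("wristcam in tool",Rt.T@(-w["R"].T@w["t"]-s["tool_pos"]),"axes",np.round(Rt.T@w["R"].T,2),w["mtx"])
E
```

```text
wedge (array([ 0.45781905, -0.38130967]), array([ 0.22258392, -0.97491353]), (np.float64(0.041133791787225454), np.float64(0.029431977015151184), np.float64(0.1768339098036552))) 2388
bench z 0.0001907331115277136
[ 0.5313793  -0.02240467  0.02950218]
tray (array([5.39525592e+02, 6.97527398e+00, 2.15605481e-02]), np.float64(4.148068778637283))
sanding_block 0.71 [0.49336006 0.35037364 0.02862755]
tape_measure 0.86 [ 0.73833175 -0.08839079  0.05536446]
wristcam in tool [ 0.0707726  -0.00018363 -0.1800935 ] axes [[ 0.   -0.97 -0.25]
 [ 1.    0.   -0.  ]
 [ 0.   -0.25  0.97]] [[349.51917842   0.         322.8231327 ]
 [  0.         349.51917842 236.08171588]
 [  0.           0.           1.        ]]
```

Run:
```python
from h import *
def look(tag):
    m=eyes.camera_model("wrist"); p,d=eyes.snapshot("wrist"); cv2.imwrite(f"pics/{tag}.png",p); np.savez(tag,d=d,**m); return cloud(d,m),d
env.move_to([0.55,0.0,0.30],Rdown([1,0]))
W,d=look("tray1"); sel=(abs(W[...,0]-.54)<.18)&(abs(W[...,1])<.13)&(W[...,2]>-.01)&(W[...,2]<.06)&(d>0)
print("bench z",np.median(W[(d>0)&(abs(W[...,2])<.012)][:,2]),read_state()["clock"])
print("tray",trayfit(W[sel],(540,0)))
env.move_to([0.46,-0.42,0.22],Rdown([.975,.222]))
W,d=look("wedge1"); k=(abs(W[...,0]-.47)<.13)&(abs(W[...,1]+.43)<.15)&(W[...,2]>.015)&(W[...,2]<.03)&(d>0)
print("wedge",wedgefit(W[k][:,:2]),k.sum(),np.median(W[k][:,2]))
s=read_state();print(s["clock"],s["joint_pos"],s["tool_pos"])
```

```text
Traceback (most recent call last):
  File "h.py", line 25, in Rdown
    y=np.array([*closing,0]);y/=np.linalg.norm(y);z=np.array([0,0,-1.]);x=np.cross(y,z)
                             ^^^^^^^^^^^^^^^^^^^^
numpy._core._exceptions._UFuncOutputCastingError: Cannot cast ufunc 'divide' output from dtype('float64') to dtype('int64') with casting rule 'same_kind'
```

```bash
sed -i 's/y=np.array(\[\*closing,0\])/y=np.array([*closing,0.])/' h.py
cat >> h.py <<'E'
def look(tag):
    m=eyes.camera_model("wrist"); p,d=eyes.snapshot("wrist"); cv2.imwrite(f"pics/{tag}.png",p); np.savez(tag,d=d,**m); return cloud(d,m),d
E
python3 - <<'E'
from h import *
env.move_to([0.55,0.0,0.30],Rdown([1,0]))
W,d=look("tray1"); sel=(abs(W[...,0]-.54)<.18)&(abs(W[...,1])<.13)&(W[...,2]>-.01)&(W[...,2]<.06)&(d>0)
print("bench z",np.median(W[(d>0)&(abs(W[...,2])<.012)][:,2]),read_state()["clock"])
print("tray",trayfit(W[sel],(540,0)))
env.move_to([0.46,-0.42,0.22],Rdown([.975,.222]))
W,d=look("wedge1"); k=(abs(W[...,0]-.47)<.13)&(abs(W[...,1]+.43)<.15)&(W[...,2]>.015)&(W[...,2]<.03)&(d>0)
print("wedge",wedgefit(W[k][:,:2]),k.sum(),np.median(W[k][:,2]))
s=read_state();print(s["clock"],s["joint_pos"],s["tool_pos"])
E
```

```text
bench z 0.0009239049361333028 3.425
tray (array([5.40706661e+02, 7.37065440e+00, 2.06515100e-02]), np.float64(3.8009837455048054))
wedge (array([ 0.45858378, -0.38039149]), array([ 0.22237764, -0.97496061]), (np.float64(0.04088910942528187), np.float64(0.029034949824396444), np.float64(0.1750099508762844))) 5251 0.022863969921467327
5.0833 [-8.77015425e-01  2.96047697e-01  1.39970242e+00  3.71352817e-04
  1.44527704e+00 -1.10246088e+00] [ 0.46085463 -0.41910275  0.22044029]
```

View pics/tray1.png

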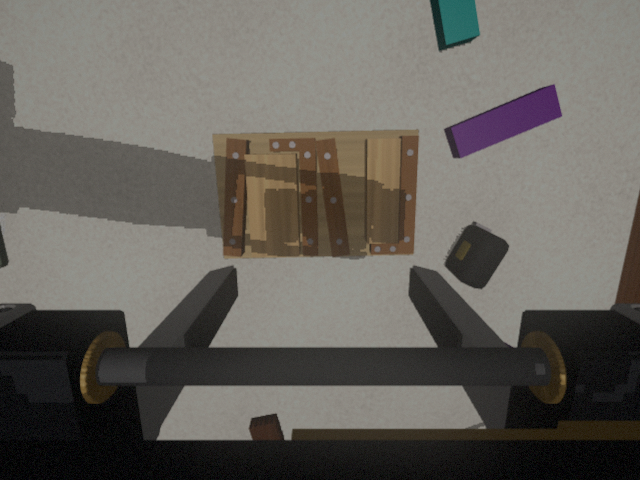

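View pics/wedge1.png

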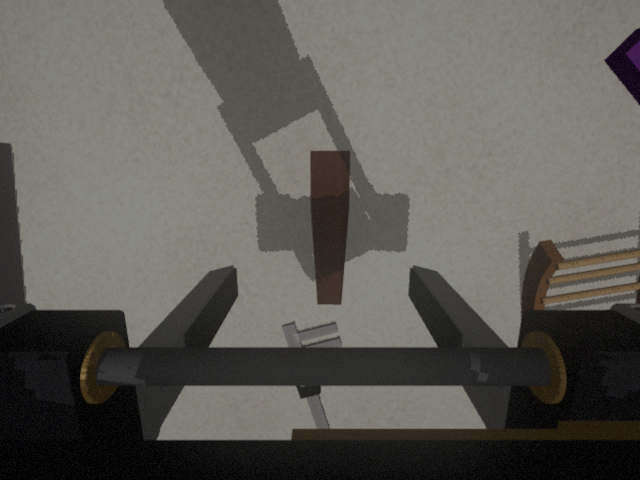

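Tray view: the far lane with the narrow board (385,190) opens at the top (+y) and its stop is at the bottom (385,248). Wedge view: the tail is at the top (330,155), the nose at the bottom (330,300) and the area around it is clear. Both fits agree with the side camera's, so I'm grasping and then carrying over to the +y side.

Run:
```python
from h import *
o=np.array([.4584,-.3805]);q=Rdown([.975,.2224])
env.move_to([*o,.06],q); env.movel([*o,.003],vel=.06)
env.close_gripper(55); s=read_state();print(s["clock"],s["grip_width"],s["grip_force"],s["tool_pos"])
env.movel([*o,.11],vel=.15)
# above start pose
T=np.array([.5402,.0072]);ya=.021;c,sn=np.cos(ya),np.sin(ya);R=np.array([[c,-sn],[sn,c]])
a=np.deg2rad(3.48);tx=R@[np.cos(a),np.sin(a)]
p=T+R@[.0405,.2550]   # wedge origin, nose 35 mm outside
env.move_to([p[0],p[1],.11],Rdown(tx))
s=read_state();print(s["clock"],s["grip_width"],s["tool_pos"],p,s["joint_pos"],s["ft_force"])
W,d=look("held1")
p,_=eyes.snapshot("side");cv2.imwrite("pics/side1.png",p)
```

```text
7.7333 0.04145726479711237 54.98321235179901 [ 0.45842589 -0.380492    0.00299071]
10.9333 0.04188883756578336 [0.57580678 0.26199206 0.11000076] [0.57533646 0.26299421] [ 2.90497378e-01  4.13144755e-01  1.48013014e+00 -3.47475030e-04
  1.24825989e+00  2.10258289e-01] [ 0.15486393  0.01528961 -1.23343744]
```

View pics/held1.png

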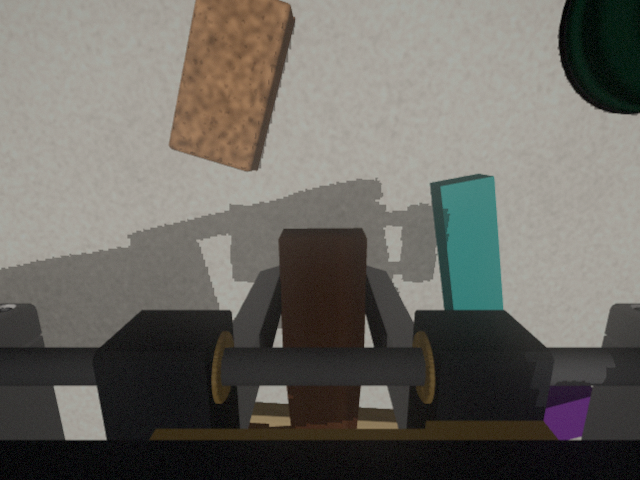

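View pics/side1.png

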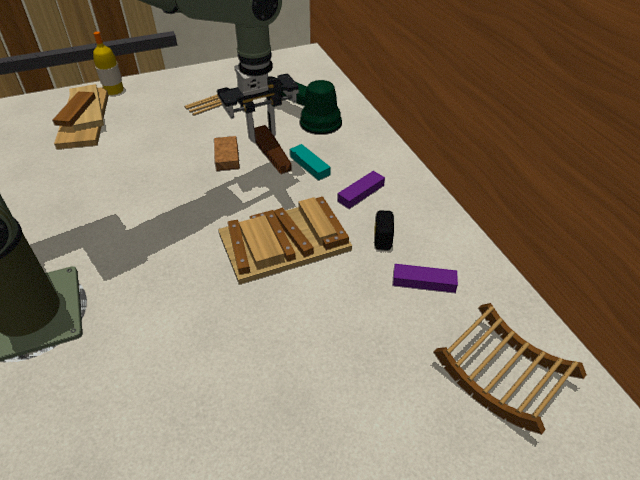

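The wedge is held level and square, tail at (322,235) in the wrist view. The sanding block (235,90) and the turquoise block (465,240) are clear of the fingers, and the tray is undisturbed. I'll check the board's edge from the earlier depth, enter just above the tray, then lower onto it.

```bash
cat >> h.py <<'E'
T=np.array([.5402,.0072]);ya=.021;c,sn=np.cos(ya),np.sin(ya);R=np.array([[c,-sn],[sn,c]])
a=np.deg2rad(3.48);QW=Rdown(R@[np.cos(a),np.sin(a)])
def nose2tcp(n,z): # nose tray mm -> tcp
    n=np.array(n)/1000; o=n-.145*np.array([np.sin(a),-np.cos(a)]); return [*(T+R@o),z]
def tcp2nose(p): return ((np.array(p[:2])-T)@R+.145*np.array([np.sin(a),-np.cos(a)]))*1000
def st():
    s=read_state(); print(round(s["clock"],2),"nose",tcp2nose(s["tool_pos"]).round(1),"z",round(s["tool_pos"][2],4),"F",(s["ft_force"]).round(1),"M",s["torque"].round(2),"grip",round(s["grip_width"],4),round(s["grip_force"],1)); return s
E
python3 - <<'E'
from h import *
z=np.load("tray1.npz");W=cloud(z["d"],z)
L=np.concatenate([(W[...,:2]-T)@R*1000,W[...,2:]*1000],-1)[z["d"]>0]
for y in range(-50,75,20):
    k=(abs(L[:,1]-y)<4)&(L[:,0]>30)&(L[:,0]<110); b=k&(L[:,2]>43); f=k&(L[:,2]>30)&(L[:,2]<41)
    cl=(abs(L[:,1]-y)<4)&(L[:,2]>30)&(L[:,0]>0)&(L[:,0]<55)&(L[:,2]<42)
    print(y,"board",np.percentile(L[b,0],[2,98]),"cleat face",np.percentile(L[cl,0],98),"model",106-72.85-.1222*y-0)
k=(L[:,2]>43)&(L[:,0]>50)&(L[:,0]<110)&(abs(L[:,1])<90);print("board y",np.percentile(L[k,1],[1,99]))
env.movel(nose2tcp([43.5,105],.026),vel=.12,ori=QW); st()
env.movel(nose2tcp([43.5,62],.026),vel=.08,contact_N=6); st()
print(env.movel(nose2tcp([43.5,62],.0195),vel=.01,contact_N=3)); st()
p,_=eyes.snapshot("scene");cv2.imwrite("pics/scene2.png",cv2.resize(p[190:310,290:450],(800,600),interpolation=cv2.INTER_CUBIC))
E
```

```text
-50 board [ 63.78928311 103.18703315] cleat face 39.30267262443541 model 39.260000000000005
-30 board [ 63.70939257 102.49658312] cleat face 37.17357234164151 model 36.816
-10 board [55.71473096 95.87121051] cleat face 34.714633526333245 model 34.37200000000001
10 board [31.43173437 71.65845374] cleat face 32.301597688494404 model 31.928000000000004
30 board [ 64.28265282 103.19895527] cleat face 29.141580161809678 model 29.484000000000005
50 board [ 64.02098048 102.48671227] cleat face 26.630474074456455 model 27.040000000000006
70 board [ 63.74543689 103.15653231] cleat face 24.464229796362062 model 24.596000000000004
board y [-46.40004471  62.66403141]
11.88 nose [ 44.4 105.2] z 0.0268 F [ 0.5  0.6 -0.5] M [ 0.02 -0.1   0.  ] grip 0.0416 55.0
12.57 nose [43.6 61.7] z 0.0261 F [ 0.   1.1 -1.4] M [-0.   -0.11 -0.05] grip 0.0415 55.0
True
13.19 nose [43.3 62.3] z 0.0196 F [0.5 1.5 3.3] M [-0.28 -0.14  0.05] grip 0.0413 55.0
```

View pics/scene2.png

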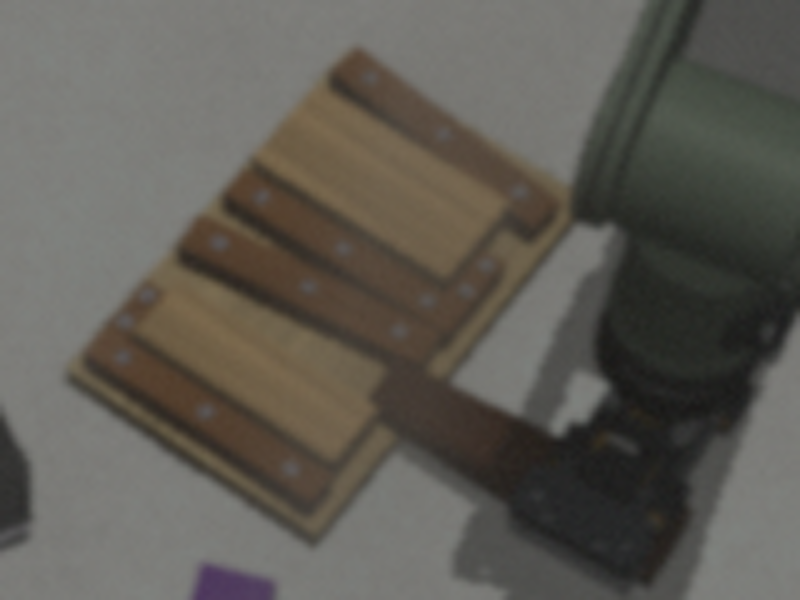

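The nose (≈(400,385) in the crop) sits in the gap between cleat and narrow board, resting on the tray. Sliding it in now.

Run:
```python
from h import *
print(env.movel(nose2tcp([51,-25],.0202),vel=.05,contact_N=8)); s=st()
W,d=look("in1")
```

```text
False
15.14 nose [ 51.5 -25.1] z 0.0207 F [0.1 3.2 6.2] M [ 0.4  -0.14  0.01] grip 0.0418 55.0
```

Run:
```python
from h import *
hit=env.movel(nose2tcp([52.2,-37],.0212),vel=.03,contact_N=8); print(hit); s=st()
if not hit:
    for y in (-39,-41,-43,-45,-47,-49):
        h=env.movel(nose2tcp([52.2,y],.0212),vel=.015); s=st()
        if (s["ft_force"][:2]@R)[1]>16: break
```

```text
False
15.74 nose [ 53.1 -37.3] z 0.021 F [4.2 4.  0.8] M [ 0.72 -0.73 -0.12] grip 0.0414 55.0
16.02 nose [ 53.3 -38.5] z 0.021 F [2.7 6.3 0.9] M [ 1.12 -0.8  -0.23] grip 0.0419 55.0
16.31 nose [ 53.4 -38.9] z 0.021 F [ 4.3 10.7 -0.4] M [ 1.74 -0.82 -0.25] grip 0.0414 55.0
16.59 nose [ 53.4 -39. ] z 0.0211 F [ 4.7 14.7 -0.4] M [ 2.55 -0.84 -0.2 ] grip 0.0414 55.0
16.88 nose [ 53.4 -39. ] z 0.0211 F [ 4.7 20.4  0.1] M [ 3.39 -0.85 -0.22] grip 0.0411 55.0
```

Run:
```python
from h import *
env.movel(nose2tcp([53.4,-47],.0212),vel=.015); st(); env.pause(.5); st()
ims=[]
for n,t in(("side",0),("scene",1)):
    p,d=eyes.snapshot(n); W=cloud(d,eyes.camera_model(n)); m=eyes.camera_model(n)
    q=m["R"]@np.array([.6,.01,.04])+m["t"]; u,v=(m["mtx"]@(q/q[2]))[:2].astype(int)
    ims.append(cv2.convertScaleAbs(cv2.resize(p[v-60:v+60,u-40:u+40],(400,600),interpolation=cv2.INTER_CUBIC),alpha=1.3))
    L=np.concatenate([(W[...,:2]-T)@R*1000,W[...,2:]*1000],-1)[d>0]
    for y in range(-50,75,20):
        b=(abs(L[:,1]-y)<5)&(L[:,0]>55)&(L[:,0]<115)&(L[:,2]>42.5)&(L[:,2]<49)
        if b.sum()>5: print(n,y,"board x",np.percentile(L[b,0],[3,97]).round(1))
cv2.imwrite("pics/fin.png",np.hstack(ims))
```

```text
17.18 nose [ 53.4 -39.2] z 0.0211 F [ 1.8 25.   1.2] M [ 4.15 -0.52 -0.08] grip 0.0416 55.0
17.68 nose [ 53.4 -39.1] z 0.0211 F [ 1.4 25.1  1.9] M [ 4.14 -0.56 -0.07] grip 0.0415 55.0
side -50 board x [ 66.5 103.5]
side -30 board x [ 65.4 104.5]
side -10 board x [ 66.7 103.8]
side 10 board x [ 65.4 104. ]
side 30 board x [ 66.2 103.5]
side 50 board x [ 65.9 103. ]
side 70 board x [ 61.2 101.1]
scene -50 board x [ 67.5 110.3]
scene -30 board x [ 66.4 108. ]
scene -10 board x [ 58.  107.9]
scene 10 board x [ 58.  106.8]
scene 30 board x [ 58.2 107.2]
scene 50 board x [ 84.8 107.9]
scene 70 board x [ 91.7 108.6]
```

View pics/fin.png

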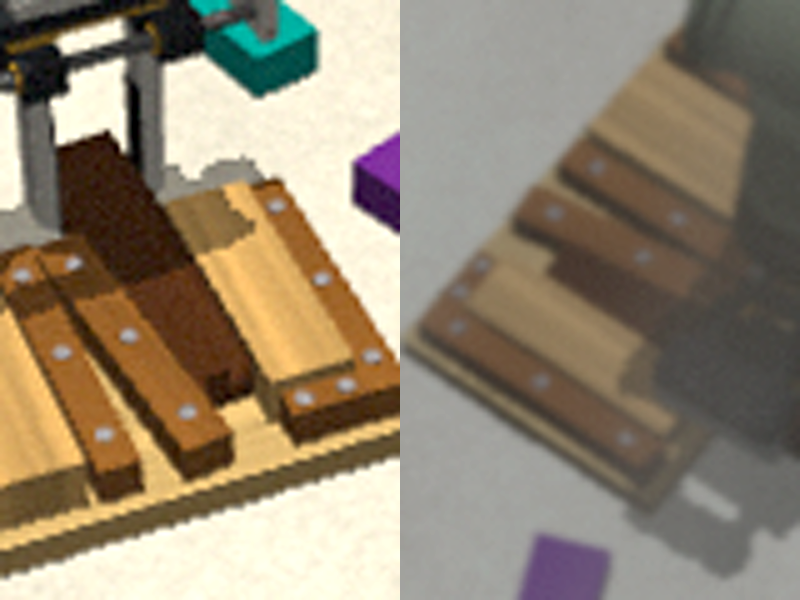

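The picture shows the board's edge along the fence (left half, (300,270)) with no gap. The wedge fills the space to the cleat and is still held. It stopped at 114 mm depth (115 expected) and does not move under 25 N.

```bash
python3 -c "
from h import *
st(); print(env.sign_off())"
```

```text
17.78 nose [ 53.4 -39.2] z 0.0211 F [ 1.8 24.5  1.1] M [ 4.17 -0.52 -0.08] grip 0.041 55.0
the job is handed in; nothing more can be done
None
```

I slid the wedge nose first into the far lane until the narrow board sat flush along its fence, and handed the job in at about 18 s, still gripping the wedge with about 25 N of push.

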